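Check in a tube rack: hold it in the reader's corner

TASK

Check in the red-capped tube rack: stand it on the code reader's bed along the fence, slide it nose first (blue handle last) under the arch until its nose meets the black stop block, and finish while still holding it there with one steady diagonal push that presses it firmly down on the bed and back against the fence together. Keep the rack upright all the way, and leave the purple-capped rack and everything else on the trolley alone.

Things in the scene. Friction and masses are not known exactly. Their poses are not given: they have to be found in the camera images.
- red_rack: Loose white rack with five RED-capped tubes in a row; it stands on the trolley, nose roughly to world +y. Body 32 (x) x 165 (y) x 55 mm (z), caps up to 88 mm, 0.2 to 0.35 kg. Origin: centre of the underside; +y to the nose (plain end, y = 82.5), +x to the side with open slots. Blue upright handle at the -y end: 16 mm thick (x), y = -82.5 to -47.5, z = 55 to 104 mm.
- red_rack_grip (a point): Point inside the red-capped rack's blue handle, in its frame at (0, -65, 84) mm: a good place to grip from above, across the handle's 16 mm (rack x). Axes as the rack.
- red_rack_nose (a point): Middle of the lower edge of the red-capped rack's nose (its frame: 0, 82.5, 0 mm). Axes as the rack.
- purple_rack: A second rack of the same make and size with PURPLE caps, standing beside the red one (either place): must stay where it is. Axes as the red rack.
- reader: Code reader, fixed, turned up to 0.2 rad from the world axes. Origin on the trolley under the corner of fence face (x = 0) and stop face (y = 0); +y along the lane to the stop, +x through the fence. White arch over the lane: y = -80 to -20 mm, underside 118, top 165 mm above the trolley; front leg x = -58 to -44 (44 mm way through); housing behind the fence x = 12 to 100 mm.
- reader_bed: The reader's aluminium bed plate (frame as reader): x = -60 to 0, y = -260 to +30 mm, top 14 mm above the trolley, open at its -y end and front; the rack slides on it easily (friction about 0.3). With the rack home its handle stays outside the arch, grip point 67 mm short of it.
- reader_fence: The reader's fence, aluminium with a dark glass window (frame as reader): face at x = 0, 12 mm thick, as long as the bed, its top 40 mm above the bed. Rigid.
- reader_stop: Black stop block at the +y end of the lane (its frame coincides with reader): face at y = 0, from x = -44 to 0 mm, 36 mm high above the bed, rigid.
- reader_corner (a point): Corner where bed top, fence face and stop face meet: origin of reader raised 14 mm, same axes.
- foam_tray: White foam tray 110 x 200 x 34 mm with a few tubes standing in it; origin: centre of its underside. Leave alone.
- pen: Pen with a blue cap, 132 mm long, lying along its own x axis; origin at its middle, on the trolley. Leave alone.
- label_roll: Roll of white labels, 72 mm across, 40 mm high, origin under its centre. Leave alone.
- sanitiser: White bottle 64 mm across, 170 mm high, origin under its centre. Leave alone.
- steel_dish: Open steel dish 90 x 120 x 30 mm, origin under its centre. Leave alone.

How it is judged:
By the outcome, as a careful person would: the job done as asked, in the order asked, and still so for the second after the job is handed in, while the arm keeps its last pose, push and grip.
It also fails if it takes over 38 s, if anything falls off the work surface, if the arm or the gripper's body presses on something with over 40 N, if the wrist force passes 120 N, or if a joint passes its speed limit or range.

ROBOT

A 7-joint arm with a two-finger parallel gripper is mounted at the origin on the work surface. World frame = base frame: x ahead of the robot, y to its left, z up, the work surface at z = 0. Lengths are in m, angles in rad, forces in N, time in s.
With the tool pointing down it reaches from about 0.425 to 0.95 m from the base axis. Payload 4.7 kg.
Tool frame: the origin (TCP) lies at the very end of the fingers, on their centre line; the grasp point (between the pads) lies 19 mm behind it; z points along the fingers, y is the line along which they close (so a half turn about z gives the same grasp; the last joint's range is limited). The gripper opens to 85 mm and grips with 20 to 120 N. Pads are 22 mm wide; open, the fingers measure 114 mm over their backs; the gripper's body (76 mm by 85 mm) begins 54 mm behind the grasp point. The pads swing forward as they close: fully open they stand 13 mm farther back than shut.
Start: joints at [-1.141, 0.469, -0.049, 1.532, 0.024, 1.141, -0.082], TCP at [0.299, 0.605, 0.231] pointing down, gripper open.
Joint ranges: [-2.59, 2.59], [-0.33, 1.99], [-1.39, 1.29], [0.1, 2.45], [-1.04, 4.18], [0.21, 1.99], [-2.66, 2.66]. Speed limits (rad/s): [2.57, 2.57, 3.14, 3.14, 3.14, 3.14, 3.14].

INTERFACE

Orientations are given as [roll, pitch, yaw] about the fixed x, y, z axes, in that order (R = Rz(yaw) Ry(pitch) Rx(roll)).
In Python, from workcell import robot gives the robot as it stands. The module is installed in compiled form; this text tells all that it offers.
- The arm moves only by the shell command python3 -m crank 'ROWS' [FORCE]. ROWS is JSON, a list of rows, each a list of 3 entries, a list of its own where there are three numbers: the turn, a rotation vector about the tool's x, y, z in degrees, then the shift along the tool's x, y, z in cm, then the finger opening in cm, from 0 to 8.54. In form: [[[ax, ay, az], [dx, dy, dz], claw], ...]. A call has exactly 5 rows; each row shifts and turns the commanded pose from where the row before left it, along the tool's axes as they then stand; what a row does not reach is not made up. A row lasts 1/12 s, in which the tool goes at most 41.7 mm and 7.16 degrees, less where a joint would pass 70% of its speed; a pose out of reach is approached as far as the arm can. A call with a gripper value outside its range is refused whole. The fingers move at their own pace and stop on an object; FORCE is the grip in N (left out, the last holds). Time passes only in rows, so rows that do not move let the fingers close, or fill a call up. It gives the time, the measured TCP pose, the force, the opening and the grip force at its end, in the units of the state.
- robot.get_obs(): the state, without advancing time (a new reading comes with each control period).
- robot.get_image(name): name is "side" or "top" or "wrist"; returns a dict with "frame" (384x512x3 uint8, blue, green, red), "fx", "fy", "cx", "cy" (pixels), "rvec" (rotation vector, rad) and "tvec" (3), from world to camera coordinates, as OpenCV has them. Camera axes: x right, y down, z forward; pixel columns grow to the right and rows downward; lengths in m; the calibration is good to about 2 mm. A picture is of the moment at which its call begins. There is no depth.
- robot.hand_in(): hands the job in; it is judged then, once.
The state is a dict: "clock": time; "qpos": joint angles; "qd": joint speeds; "joint_efforts": joint torques, N m; "ee_pos": TCP position; "eef_rot": TCP orientation; "wrist_force": force on the tool from outside, world axes, zero at the start; "torque": the same for the moment, N m; "grip_width": finger opening in m; "gripper_force": force on a finger pad.
Only numpy, scipy, OpenCV 4.12 (cv2) and the standard library are available. Lean on these libraries where they do the work, as an engineer would, in place of code of your own. Each camera call takes 0.05 s, during which the arm holds its last target. There are 200 camera calls.

## Working session

There is one attempt and no reset: what is moved stays moved. The work goes in short steps, Python scripts to look and compute and a shell command to move; the robot and the scene stay as the last step left them, time stands still between calls to the robot, and variables do not carry over. Pictures are saved under pics/ and viewed, at most 10 in all, crops included, and the job is handed in when it is done.

```bash
mkdir -p pics; cat > h.py <<'E'
import numpy as np, cv2
from workcell import robot
def snap(n,f):
    d=robot.get_image(n); cv2.imwrite(f'pics/{f}.png',d['frame']); np.savez(f'pics/{f}.npz',**{k:d[k] for k in d if k!='frame'}); return d
def load(f): return dict(np.load(f'pics/{f}.npz'))
def K(d): return np.array([[d['fx'],0,d['cx']],[0,d['fy'],d['cy']],[0,0,1.]],float)
def proj(d,P): return cv2.projectPoints(np.array(P,float).reshape(-1,1,3),np.array(d['rvec'],float),np.array(d['tvec'],float),K(d),None)[0].reshape(-1,2)
def back(d,uv,z):
    R=cv2.Rodrigues(np.array(d['rvec'],float))[0]; t=np.array(d['tvec'],float).ravel(); c=-R.T@t
    out=[]
    for u,v in np.atleast_2d(uv):
        r=R.T@np.linalg.inv(K(d))@[u,v,1]; out.append(c+r*(z-c[2])/r[2])
    return np.array(out)
E
python3 - <<'E'
from h import *
a=snap('top','top0');b=snap('side','side0')
for d in(a,b):
    R=cv2.Rodrigues(np.array(d['rvec'],float))[0];print(-R.T@np.array(d['tvec']).ravel(),R[2],d['fx'])
o=robot.get_obs();print(o)
E
```

```text
[ 2.39413803e-01 -2.94807696e-04  1.21533884e+00] [ 0.22344268  0.01088405 -0.9746563 ] 462.049923626523
[ 0.35026347 -0.83135282  0.57627137] [ 0.13005367  0.86104177 -0.49162293] 383.2875460358024
{'clock': 0.1, 'qpos': array([-1.14087621,  0.46940561, -0.04860553,  1.53356148,  0.02410108,
        1.14101143, -0.08228999]), 'qd': array([ 0.00028589, -0.00329163, -0.00020435, -0.00376904,  0.0012507 ,
        0.00139333, -0.00041293]), 'joint_efforts': array([ 6.56470329e-04, -5.11516285e+01, -4.68219782e-02, -2.38388622e+01,
        1.08146275e-02,  4.44024161e-03,  2.05191060e-05]), 'ee_pos': array([0.29870174, 0.60472875, 0.23034168]), 'eef_rot': array([-3.13979336e+00,  5.87132217e-05,  2.68282121e+00]), 'wrist_force': array([ 0.3024307 , -0.60589731,  1.05559758]), 'torque': array([0.03353649, 0.00289944, 0.00598041]), 'gripper_force': 0.0, 'grip_width': 0.08512987649847241}
```

View pics/top0.png

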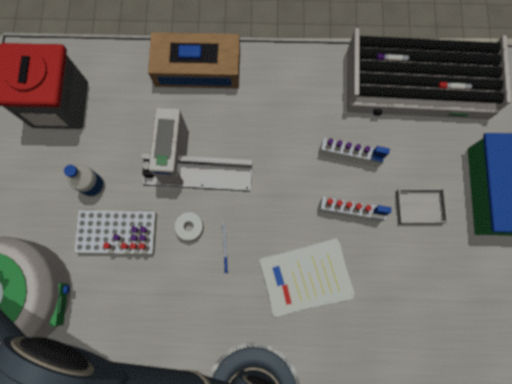

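View pics/side0.png

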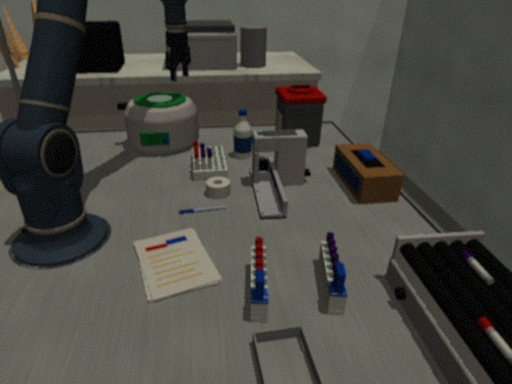

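The top view shows the red rack at about (355,208) with its nose left (+y), the purple rack above it at (355,150), and the reader's bed from (143,180) to (252,180). I'll enlarge these areas to get accurate points.

```bash
python3 - <<'E'
from h import *
t=cv2.imread('pics/top0.png');s=cv2.imread('pics/side0.png')
def crop(im,x,y,w,h,k):
    c=cv2.resize(im[y:y+h,x:x+w],None,fx=k,fy=k,interpolation=cv2.INTER_CUBIC)
    for i in range(0,w,10): cv2.putText(c,str(x+i),(i*k,8),0,.3,(0,0,255),1) if i%20==0 else 0; cv2.line(c,(i*k,10),(i*k,14),(0,0,255),1)
    for j in range(0,h,10): cv2.line(c,(0,j*k),(5,j*k),(0,0,255),1); cv2.putText(c,str(y+j),(7,j*k+4),0,.3,(0,0,255),1) if j%20==0 else 0
    return c
A=crop(t,135,100,125,95,6);cv2.imwrite('pics/c1.png',A)
B=np.vstack([crop(t,310,190,90,35,6),np.zeros((6,540,3),np.uint8)])
C=crop(s,235,225,45,100,5)
D=crop(s,240,120,80,100,5)
H=np.zeros((716//1,0,3))
out=np.zeros((600,800,3),np.uint8);
C=crop(s,240,230,35,95,4);D=crop(s,243,122,75,100,4)
out[:210,:540]=B[:210];out[212:592-0,:140]=C[:380];out[200+12:600,150:450]=D[:388]
cv2.imwrite('pics/c2.png',out)
E
```

```text
(no output)
```

View pics/c1.png

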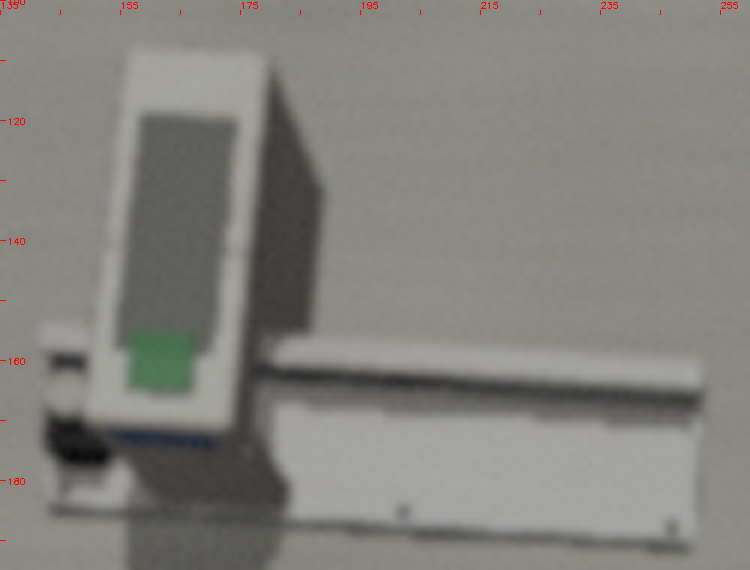

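View pics/c2.png

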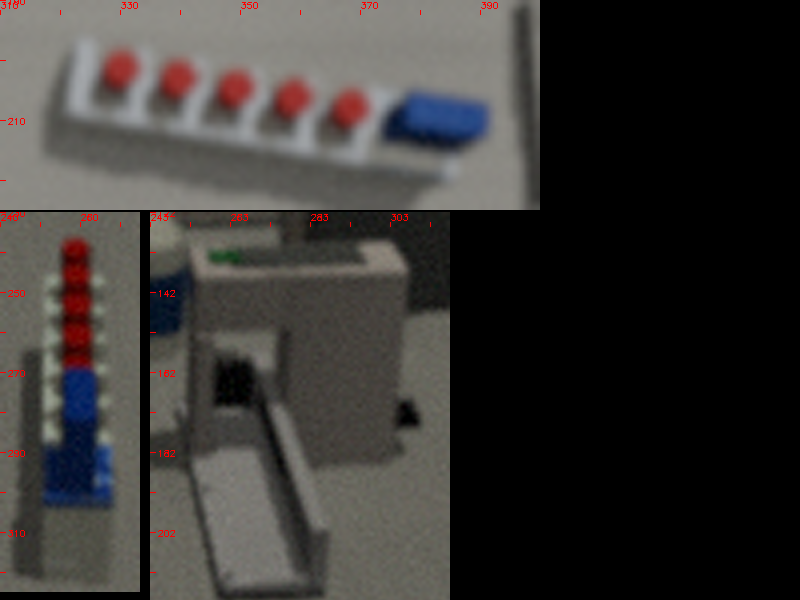

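```bash
cat > fit.py <<'E'
from h import *
from scipy.optimize import least_squares
T,S=load('top0'),load('side0')
def tr(p,P):
    c,s=np.cos(p[2]),np.sin(p[2]);P=np.array(P,float)/1000
    return np.c_[p[0]+c*P[:,0]-s*P[:,1],p[1]+s*P[:,0]+c*P[:,1],P[:,2]]
def fit(p0,obs):
    cams=[o[0] for o in obs];uv=np.array([o[1] for o in obs]);P=[o[2] for o in obs]
    def r(p):
        W=tr(p,P);return np.concatenate([(proj(c,[w])[0]-q) for c,w,q in zip(cams,W,uv)])
    s=least_squares(r,p0,loss='soft_l1');print(s.x,'\n',r(s.x).reshape(-1,2).round(1).tolist());return s.x
E
python3 - <<'E'
from fit import *
t=lambda a,b:(135+a/6,100+b/6)
s=lambda a,b:(243+(a-150)/4,122+(b-212)/4)
rd=fit([.58,.2,0.05],[(T,t(232,428),(-58,-80,165)),(T,t(88,425),(-58,-20,165)),(T,t(268,55),(100,-80,165)),(T,t(130,50),(100,-20,165)),
(T,t(693,540),(-60,-260,14)),(T,t(48,505),(-60,30,14)),(T,t(703,360),(12,-260,54)),(T,t(703,395),(0,-260,54)),(T,t(38,325),(12,30,54)),
(S,s(220,598),(-60,-260,0)),(S,s(327,530),(12,-260,54)),(S,s(197,278),(-58,-80,165)),(S,s(405,272),(100,-80,165))])
t=lambda a,b:(310+a/6,190+b/6)
s=lambda a,b:(240+a/4,230+(b-212)/4)
rr=fit([.5,-.25,-.1],[(T,t(82,40),(16,82.5,55)),(T,t(68,108),(-16,82.5,55)),(T,t(488,102),(8,-82.5,104)),(T,t(487,135),(-8,-82.5,104)),
(S,s(40,580),(-16,-82.5,0)),(S,s(110,583),(16,-82.5,0)),(S,s(43,500),(-16,-82.5,55)),(S,s(110,503),(16,-82.5,55))])
print(proj(S,tr(rr,[(-8,-82.5,104),(8,-82.5,104),(0,82.5,55)])))
a=back(T,[t(120,68),t(350,108)],.088);print(a,np.arctan2(-(a[0]-a[1])[0],(a[0]-a[1])[1]))
np.savez('pose.npz',rd=rd,rr=rr)
E
```

```text
[ 0.57117855  0.27689125 -0.02863681] 
 [[0.4, 0.1], [-0.9, -0.7], [0.4, -0.6], [-1.2, -1.0], [0.6, 0.0], [-0.2, 0.3], [0.3, -0.1], [0.1, -1.5], [0.8, 0.1], [-1.2, 1.1], [-0.5, -0.3], [-1.7, -0.9], [-0.3, -1.0]]
[ 0.45607696 -0.24626106 -0.13687018] 
 [[-0.5, -0.5], [0.2, 0.3], [1.4, -1.2], [0.9, -0.3], [-0.1, 0.5], [-0.8, -0.2], [-0.5, -0.6], [0.2, -1.2]]
[[255.09914942 281.24345212]
 [264.14239883 281.29209541]
 [257.10275755 245.89984829]]
[[ 0.46344922 -0.17891952  0.088     ]
 [ 0.44893186 -0.27340167  0.088     ]] -0.15245951641908584
```

Both poses fit to about 1 px. I'll turn the tool in place first, then see where it stands.

```bash
python3 -m crank '[[[0,0,7.1],[0,0,0],8.5],[[0,0,7.1],[0,0,0],8.5],[[0,0,7.1],[0,0,0],8.5],[[0,0,7.1],[0,0,0],8.5],[[0,0,7.1],[0,0,0],8.5]]' 40
python3 -m crank '[[[0,0,7.1],[0,0,0],8.5],[[0,0,7.1],[0,0,0],8.5],[[0,0,7.1],[0,0,0],8.5],[[0,0,7.1],[0,0,0],8.5],[[0,0,7.1],[0,0,0],8.5]]' 40
```

```text
clock: 0.52
ee_pos: [0.2988, 0.6049, 0.2307]
eef_rot: [-3.141, 0.001, 2.057]
wrist_force: [0.0, 0.8, -0.4]
grip_width: 0.0849
gripper_force: 0.0
clock: 0.93
ee_pos: [0.2987, 0.6049, 0.2307]
eef_rot: [-3.141, 0.001, 1.438]
wrist_force: [-0.3, -0.0, 0.1]
grip_width: 0.0849
gripper_force: 0.0
```

```bash
for i in 1 2; do python3 -m crank '[[[0,0,0],[-3.3,2.25,0],8.5],[[0,0,0],[-3.3,2.25,0],8.5],[[0,0,0],[-3.3,2.25,0],8.5],[[0,0,0],[-3.3,2.25,0],8.5],[[0,0,0],[-3.3,2.25,0],8.5]]'|head -3; done
for i in 1 2 3; do python3 -m crank '[[[0,0,0],[-3.73,0.25,0],8.5],[[0,0,0],[-3.73,0.25,0],8.5],[[0,0,0],[-3.73,0.25,0],8.5],[[0,0,0],[-3.73,0.25,0],8.5],[[0,0,0],[-3.73,0.25,0],8.5]]'|head -3; done
python3 -c "
from h import *
d=snap('wrist','w1');print(robot.get_obs()['ee_pos'],robot.get_obs()['eef_rot'])
rr=np.load('pose.npz')['rr']
from fit import tr
print(proj(d,tr(rr,[(-8,-82.5,104),(8,-82.5,104),(8,-47.5,104),(-8,-47.5,104),(-16,82.5,55),(16,82.5,55)])))
"
```

```text
clock: 1.35
ee_pos: [0.3899, 0.4253, 0.2309]
eef_rot: [-3.141, 0.001, 1.444]
clock: 1.77
ee_pos: [0.4805, 0.2474, 0.2311]
eef_rot: [-3.141, 0.0, 1.444]
clock: 2.18
ee_pos: [0.4682, 0.0609, 0.2311]
eef_rot: [-3.141, -0.0, 1.444]
clock: 2.6
ee_pos: [0.457, -0.1254, 0.2312]
eef_rot: [-3.142, -0.001, 1.444]
clock: 3.02
ee_pos: [0.4459, -0.3118, 0.231]
eef_rot: [-3.141, -0.001, 1.444]
[ 0.44368466 -0.32064513  0.23190884] [3.14036413 0.0077788  1.43407232]
[[245.88769409 202.06666167]
 [263.82542155 202.22965394]
 [264.59428884 163.51756884]
 [246.02389208 163.34352197]
 [238.76398089  10.08508509]
 [274.42663405  10.45963121]]
```

View pics/w1.png

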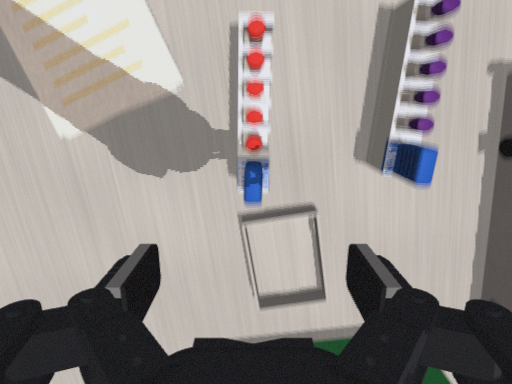

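The wrist view puts the handle top at (244–262, 163–203), within 2 px of the prediction. Now I'll descend.

```bash
python3 -m crank '[[[0,0,0],[0,0,0],8.5],[[0,0,0],[0,0,1.5],8.5],[[0,0,0],[0,0,3],8.5],[[0,0,0],[0,0,3],8.5],[[0,0,0],[0,0,1.5],8.5]]'
python3 -m crank '[[[0,0,0],[0,0,0],8.5],[[0,0,0],[0,0,0],8.5],[[0,0,0],[0,0,0],8.5],[[0,0,0],[0,0,0],8.5],[[0,0,0],[0,0,0],8.5]]'
```

```text
clock: 3.48
ee_pos: [0.4453, -0.3073, 0.138]
eef_rot: [-3.137, -0.003, 1.446]
wrist_force: [-1.3, -0.5, -0.9]
grip_width: 0.0845
gripper_force: 0.0
clock: 3.9
ee_pos: [0.4473, -0.3107, 0.1426]
eef_rot: [3.139, 0.0, 1.444]
wrist_force: [-0.1, 0.5, 0.3]
grip_width: 0.0853
gripper_force: 0.0
```

```bash
python3 -m crank '[[[0,0,0.7],[0,-0.2,1],8.5],[[0,0,0],[0,0,2],8.5],[[0,0,0],[0,0,2],8.5],[[0,0,0],[0,0,1.7],8.5],[[0,0,0],[0,0,1],8.5]]'
python3 -m crank '[[[0,0,0],[0,0,0],8.5],[[0,0,0],[0,0,0],5],[[0,0,0],[0,0,0],3],[[0,0,0],[0,0,0],0],[[0,0,0],[0,0,0],0]]' 60
python3 -m crank '[[[0,0,0],[0,0,0],0],[[0,0,0],[0,0,0],0],[[0,0,0],[0,0,0],0],[[0,0,0],[0,0,0],0],[[0,0,0],[0,0,0],0]]' 60
```

```text
clock: 4.32
ee_pos: [0.4435, -0.3094, 0.0624]
eef_rot: [-3.139, -0.001, 1.431]
wrist_force: [-0.5, 0.4, 0.9]
grip_width: 0.0849
gripper_force: 0.0
clock: 4.73
ee_pos: [0.4451, -0.3105, 0.0652]
eef_rot: [3.14, 0.0, 1.431]
wrist_force: [-0.6, 0.5, -0.7]
grip_width: 0.0384
gripper_force: 0.0
clock: 5.15
ee_pos: [0.445, -0.3103, 0.0648]
eef_rot: [3.141, 0.0, 1.432]
wrist_force: [-0.3, 0.6, 5.1]
grip_width: 0.0152
gripper_force: 59.2
```

```bash
python3 -m crank '[[[0,0,0],[0,0,0],0],[[0,0,0],[0,0,0],0],[[0,0,0],[0,0,-0.5],0],[[0,0,0],[0,0,-1],0],[[0,0,0],[0,0,-1.5],0]]' 100
python3 -m crank '[[[0,0,0],[0,0,-1.5],0],[[0,0,0],[0,0,-1.5],0],[[0,0,0],[0,0,-1.5],0],[[0,0,0],[0,0,-1],0],[[0,0,0],[0,0,-0.5],0]]'
python3 -m crank '[[[0,0,0],[0,0,0],0],[[0,0,0],[0,0,0],0],[[0,0,0],[0,0,0],0],[[0,0,0],[0,0,0],0],[[0,0,0],[0,0,0],0]]'
python3 - <<'E'
from h import *
from fit import tr
d=snap('side','s2');w=snap('wrist','w2')
im=np.hstack([cv2.resize(d['frame'][170:320,200:350],None,fx=2.66,fy=2.66),cv2.resize(w['frame'][0:256,128:384],(399,399))]);cv2.imwrite('pics/c3.png',im)
rd=np.load('pose.npz')['rd'];o=robot.get_obs();print(o['ee_pos'],o['eef_rot'],o['torque'])
for dz,y,x in((40,-174.5,-22),(0,-174.5,-19),(0,-82.5,-17)):
    print(tr(rd,[(x,y-65,14+65+dz)]),'yaw',rd[2]+np.pi/2)
E
```

```text
clock: 5.57
ee_pos: [0.4431, -0.3093, 0.0935]
eef_rot: [-3.138, -0.001, 1.431]
wrist_force: [0.4, 0.2, -2.9]
grip_width: 0.0152
gripper_force: 97.4
clock: 5.98
ee_pos: [0.4447, -0.3104, 0.1557]
eef_rot: [3.14, 0.001, 1.431]
wrist_force: [-0.0, 0.0, -3.3]
grip_width: 0.0149
gripper_force: 97.6
clock: 6.4
ee_pos: [0.4441, -0.3099, 0.1535]
eef_rot: [-3.14, -0.0, 1.431]
wrist_force: [0.2, -0.4, -3.8]
grip_width: 0.0152
gripper_force: 97.7
[ 0.44423798 -0.31003244  0.15380889] [-3.14064549e+00 -2.29456462e-04  1.43125132e+00] [-0.19075504 -0.02371681 -0.00787974]
[[0.54232999 0.03811937 0.119     ]] yaw 1.5421595157971049
[[0.54532876 0.03803347 0.079     ]] yaw 1.5421595157971049
[[0.54996217 0.12993849 0.079     ]] yaw 1.5421595157971049
```

View pics/c3.png

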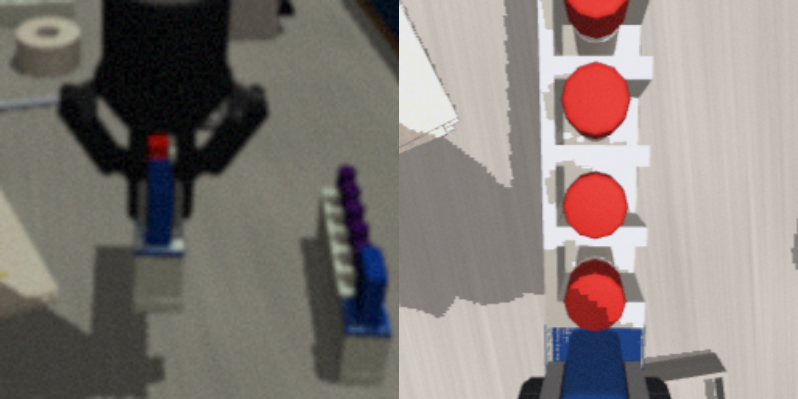

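The rack hangs straight in the grip (wrist crop: handle centred between the fingers). I'll carry it over.

```bash
python3 -m crank '[[[0,0,-1.28],[1,0,0],0],[[0,0,-1.28],[2,0,0],0],[[0,0,-1.28],[2.5,0,0],0],[[0,0,-1.28],[2.5,0,0],0],[[0,0,-1.28],[2.5,0.5,0],0]]'|head -4
python3 -m crank '[[[0,0,0],[2.5,1,0],0],[[0,0,0],[2.5,1.2,0],0],[[0,0,0],[2.5,1.2,0],0],[[0,0,0],[2.5,1.2,0],0],[[0,0,0],[2.5,1.2,0],0]]'|head -4
python3 -m crank '[[[0,0,0],[2,1,0],0],[[0,0,0],[2,0.7,0],0],[[0,0,0],[1.5,0.5,0],0],[[0,0,0],[1,0,0],0],[[0,0,0],[0.5,0,0],0]]'|head -4
python3 -m crank '[[[0,0,0],[0,0,0],0],[[0,0,0],[0,0,0],0],[[0,0,0],[0,0,0],0],[[0,0,0],[0,0,0],0],[[0,0,0],[0,0,0],0]]'
```

```text
clock: 6.92
ee_pos: [0.4576, -0.2041, 0.154]
eef_rot: [-3.14, -0.001, 1.544]
wrist_force: [0.2, 0.4, -2.5]
clock: 7.33
ee_pos: [0.5202, -0.0803, 0.1543]
eef_rot: [-3.141, -0.001, 1.545]
wrist_force: [1.3, -0.2, -2.9]
clock: 7.75
ee_pos: [0.5436, -0.0108, 0.1539]
eef_rot: [-3.14, -0.001, 1.547]
wrist_force: [-0.1, -0.7, -3.3]
clock: 8.17
ee_pos: [0.5438, -0.0141, 0.1544]
eef_rot: [3.141, 0.0, 1.541]
wrist_force: [0.1, 0.2, -2.7]
grip_width: 0.0146
gripper_force: 97.6
```

```bash
python3 -m crank '[[[0,0,0],[0.7,-0.1,0],0],[[0,0,0],[1.2,0,0],0],[[0,0,0],[1.4,0,0],0],[[0,0,0],[1.0,0,0],0],[[0,0,0],[0.6,0,0],0]]'|head -4
python3 -m crank '[[[0,0,0],[0,0,0.5],0],[[0,0,0],[0,0,1],0],[[0,0,0],[0,0,1],0],[[0,0,0],[0,0,0.8],0],[[0,0,0],[0,0,0.2],0]]'|head -4
python3 -m crank '[[[0,0,0],[0,0,0],0],[[0,0,0],[0,0,0],0],[[0,0,0],[0,0,0],0],[[0,0,0],[0,0,0],0],[[0,0,0],[0,0,0],0]]'
python3 - <<'E'
from h import *
from fit import tr
d=snap('side','s3');w=snap('wrist','w3')
rd=np.load('pose.npz')['rd'];o=robot.get_obs();p=o['ee_pos'];print(p,o['eef_rot'])
wf=w['frame'].copy()
for a,b in(((0,-260,54),(0,-80,54)),((-60,-260,14),(-60,-80,14)),((-58,-80,165),(0,-80,165))):
    q=proj(w,tr(rd,[a,b])).round().astype(int);cv2.line(wf,tuple(map(int,q[0])),tuple(map(int,q[1])),(0,255,0),1)
sf=d['frame'].copy()
S=cv2.resize(sf[120:230,235:325],None,fx=4.4,fy=4.4,interpolation=cv2.INTER_CUBIC)
im=np.zeros((484,800,3),np.uint8);im[:S.shape[0],:S.shape[1]]=S[:484];W=cv2.resize(wf[:384,100:400],(400,484));im[:,400:]=W
cv2.imwrite('pics/c4.png',im)
E
```

```text
clock: 8.58
ee_pos: [0.5443, 0.0387, 0.1541]
eef_rot: [-3.141, -0.001, 1.546]
wrist_force: [-0.5, 0.1, -3.1]
clock: 9.0
ee_pos: [0.5428, 0.0351, 0.1171]
eef_rot: [-3.138, 0.001, 1.542]
wrist_force: [0.4, 0.3, -3.4]
clock: 9.42
ee_pos: [0.5447, 0.0359, 0.1197]
eef_rot: [3.141, -0.0, 1.543]
wrist_force: [0.0, 0.3, -2.5]
grip_width: 0.0146
gripper_force: 97.5
[0.5445013  0.03598342 0.11958059] [ 3.14108135e+00 -3.27844557e-04  1.54320701e+00]
```

View pics/c4.png

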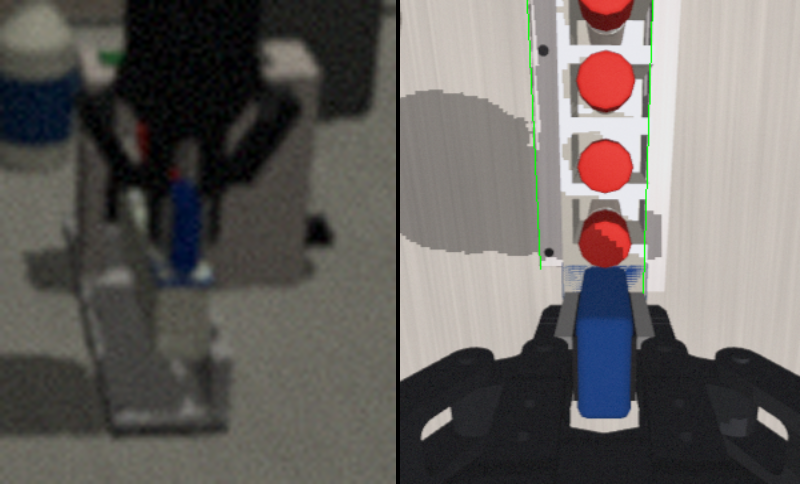

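The overlay of the reader model agrees with the wrist image to about 2 px; the rack is about 4 mm short of the fence face. I'll lower it onto the bed.

```bash
python3 -m crank '[[[0,0,0],[0,0,0.5],0],[[0,0,0],[0,0,1],0],[[0,0,0],[0,0,1],0],[[0,0,0],[0,0,0.6],0],[[0,0,0],[0,0,0.3],0]]'
python3 -m crank '[[[0,0,0],[0,0,0.1],0],[[0,0,0],[0,0,0],0],[[0,0,0],[0,0,0.1],0],[[0,0,0],[0,0,0],0],[[0,0,0],[0,0,0],0]]'
python3 -m crank '[[[0,0,0],[0,0,0.1],0],[[0,0,0],[0,0,0],0],[[0,0,0],[0,0,0.1],0],[[0,0,0],[0,0,0],0],[[0,0,0],[0,0,0],0]]'
python3 -c "
from h import *
print(robot.get_obs()['torque'],robot.get_obs()['wrist_force'])"
```

```text
clock: 9.93
ee_pos: [0.5432, 0.0359, 0.0835]
eef_rot: [-3.139, 0.001, 1.543]
wrist_force: [-0.2, 0.1, -3.7]
grip_width: 0.0146
gripper_force: 97.6
clock: 10.35
ee_pos: [0.5446, 0.0359, 0.0836]
eef_rot: [3.141, -0.0, 1.543]
wrist_force: [0.4, 0.3, -2.7]
grip_width: 0.0149
gripper_force: 97.6
clock: 10.77
ee_pos: [0.5443, 0.0359, 0.0813]
eef_rot: [-3.142, -0.0, 1.543]
wrist_force: [0.0, 0.1, -2.9]
grip_width: 0.0151
gripper_force: 97.6
[-0.203129   -0.01003498 -0.0015064 ] [ 0.00802528  0.11071979 -2.87558707]
```

```bash
for i in 1 2; do python3 -m crank '[[[0,0,0],[0,0,0.1],0],[[0,0,0],[0,0,0],0],[[0,0,0],[0,0,0.05],0],[[0,0,0],[0,0,0],0],[[0,0,0],[0,0,0],0]]'
python3 -c "
from h import *
print(robot.get_obs()['torque'],robot.get_obs()['wrist_force'])"; done
```

```text
clock: 11.18
ee_pos: [0.5443, 0.0359, 0.0797]
eef_rot: [-3.142, -0.0, 1.543]
wrist_force: [0.8, 0.3, -3.8]
grip_width: 0.0149
gripper_force: 97.6
[-0.1985622   0.00321645 -0.02877315] [ 0.84431674  0.28904223 -3.76629696]
clock: 11.6
ee_pos: [0.5447, 0.0359, 0.0789]
eef_rot: [3.141, -0.001, 1.543]
wrist_force: [-0.9, 0.1, 5.0]
grip_width: 0.0151
gripper_force: 98.8
[-0.04857951  0.52023307 -0.03310097] [-0.89682278  0.09556229  5.04611852]
```

Contact is at TCP z 0.079, exactly as predicted for the bed. Next I'll bring it to the fence gently.

```bash
for i in 1 2; do python3 -m crank '[[[0,0,0],[0,0.1,0],0],[[0,0,0],[0,0,0],0],[[0,0,0],[0,0.1,0],0],[[0,0,0],[0,0,0],0],[[0,0,0],[0,0,0],0]]'
python3 -c "
from h import *
print(robot.get_obs()['torque'],robot.get_obs()['wrist_force'])"; done
```

```text
clock: 12.02
ee_pos: [0.5466, 0.0359, 0.0789]
eef_rot: [3.141, -0.001, 1.543]
wrist_force: [-2.0, 0.2, 5.8]
grip_width: 0.0147
gripper_force: 98.9
[-0.08408464  0.53391151 -0.00963348] [-1.99317917  0.20314087  5.81630575]
clock: 12.43
ee_pos: [0.5486, 0.0359, 0.0789]
eef_rot: [3.141, -0.001, 1.543]
wrist_force: [-2.0, -0.4, 6.4]
grip_width: 0.0147
gripper_force: 98.9
[-0.05894811  0.57918441  0.04270118] [-1.97298171 -0.38180014  6.37079281]
```

```bash
for i in 1 2; do python3 -m crank '[[[0,0,0],[0,0.1,0],0],[[0,0,0],[0,0,0],0],[[0,0,0],[0,0,0],0],[[0,0,0],[0,0,0],0],[[0,0,0],[0,0,0],0]]'
python3 -c "
from h import *
print(robot.get_obs()['torque'],robot.get_obs()['wrist_force'])"; done
```

```text
clock: 12.85
ee_pos: [0.5487, 0.0359, 0.0789]
eef_rot: [-3.14, -0.001, 1.543]
wrist_force: [-3.9, -0.9, 9.3]
grip_width: 0.0146
gripper_force: 99.3
[-0.01811253  0.96574086 -0.01549065] [-3.87475633 -0.86668656  9.31965744]
clock: 13.27
ee_pos: [0.5488, 0.0359, 0.0789]
eef_rot: [-3.138, -0.001, 1.543]
wrist_force: [-6.4, 0.4, 11.4]
grip_width: 0.0151
gripper_force: 99.6
[-0.06068313  1.42311927 -0.02176031] [-6.44493332  0.37208397 11.39962558]
```

```bash
python3 -m crank '[[[0,0,0],[0,-0.15,0],0],[[0,0,0],[0.3,0,0],0],[[0,0,0],[0.6,0,0],0],[[0,0,0],[0.8,0,0],0],[[0,0,0],[0.8,0,0],0]]'
python3 -m crank '[[[0,0,0],[0.8,0,0],0],[[0,0,0],[0.8,0,0],0],[[0,0,0],[0.8,0,0],0],[[0,0,0],[0.8,0,0],0],[[0,0,0],[0.8,0,0],0]]'
python3 -m crank '[[[0,0,0],[0.8,0,0],0],[[0,0,0],[0.5,0,0],0],[[0,0,0],[0.2,0,0],0],[[0,0,0],[0,0,0],0],[[0,0,0],[0,0,0],0]]'
python3 -c "
from h import *
print(robot.get_obs()['torque'],robot.get_obs()['wrist_force'])"
```

```text
clock: 13.68
ee_pos: [0.5495, 0.0594, 0.0789]
eef_rot: [-3.142, 0.001, 1.541]
wrist_force: [-1.6, -3.4, 5.8]
grip_width: 0.0149
gripper_force: 98.9
clock: 14.1
ee_pos: [0.551, 0.1, 0.0789]
eef_rot: [3.141, 0.001, 1.542]
wrist_force: [-2.2, -2.2, 5.4]
grip_width: 0.0151
gripper_force: 98.8
clock: 14.52
ee_pos: [0.5515, 0.1161, 0.0789]
eef_rot: [3.141, -0.001, 1.543]
wrist_force: [-0.1, 0.1, 5.3]
grip_width: 0.0147
gripper_force: 98.8
[0.02093093 0.3902487  0.02745634] [-0.06839648  0.12870314  5.26337569]
```

```bash
python3 -m crank '[[[0,0,0],[0.3,0,0],0],[[0,0,0],[0.3,0,0],0],[[0,0,0],[0.3,0,0],0],[[0,0,0],[0.1,0,0],0],[[0,0,0],[0,0,0],0]]'|head -4
for i in 1 2 3; do python3 -m crank '[[[0,0,0],[0.1,0,0],0],[[0,0,0],[0.1,0,0],0],[[0,0,0],[0,0,0],0],[[0,0,0],[0,0,0],0],[[0,0,0],[0,0,0],0]]'|head -4;done
```

```text
clock: 14.93
ee_pos: [0.5519, 0.1255, 0.0789]
eef_rot: [3.141, 0.0, 1.543]
wrist_force: [-1.4, -1.5, 6.5]
clock: 15.35
ee_pos: [0.552, 0.1271, 0.0789]
eef_rot: [3.141, 0.0, 1.542]
wrist_force: [-0.4, -1.9, 5.5]
clock: 15.77
ee_pos: [0.5521, 0.1291, 0.0789]
eef_rot: [3.14, 0.0, 1.542]
wrist_force: [-0.8, -2.2, 4.5]
clock: 16.18
ee_pos: [0.5521, 0.1306, 0.0789]
eef_rot: [3.141, 0.001, 1.542]
wrist_force: [-1.1, -3.5, 5.5]
```

```bash
for i in 1 2; do python3 -m crank '[[[0,0,0],[0.1,0,0],0],[[0,0,0],[0,0,0],0],[[0,0,0],[0.1,0,0],0],[[0,0,0],[0,0,0],0],[[0,0,0],[0,0,0],0]]'|head -4;done; python3 -c "
from h import *
print(robot.get_obs()['torque'],robot.get_obs()['wrist_force'])"
```

```text
clock: 16.6
ee_pos: [0.5521, 0.1306, 0.0789]
eef_rot: [3.141, 0.003, 1.541]
wrist_force: [-1.2, -6.9, 6.0]
clock: 17.02
ee_pos: [0.552, 0.1306, 0.079]
eef_rot: [3.141, 0.005, 1.54]
wrist_force: [-2.1, -11.0, 6.7]
[-1.67525202  0.52306421  0.16494817] [ -2.06093101 -11.0285595    6.73171339]
```

It meets the stop at y 0.1306 (predicted 0.130). I'll ease that push slightly, then make the combined down-and-fence push.

```bash
python3 -m crank '[[[0,0,0],[-0.1,0,0],0],[[0,0,0],[0,0.05,0.05],0],[[0,0,0],[0,0.05,0.05],0],[[0,0,0],[0,0.05,0.05],0],[[0,0,0],[0,0.05,0.05],0]]'
python3 -c "
from h import *
print(robot.get_obs()['torque'],robot.get_obs()['wrist_force'])"
python3 -m crank '[[[0,0,0],[0,0.05,0.05],0],[[0,0,0],[0,0.05,0.05],0],[[0,0,0],[0,0.05,0.05],0],[[0,0,0],[0,0.05,0.05],0],[[0,0,0],[0,0,0],0]]'
python3 -c "
from h import *
print(robot.get_obs()['torque'],robot.get_obs()['wrist_force'])"
```

```text
clock: 17.43
ee_pos: [0.5524, 0.1306, 0.0789]
eef_rot: [-3.138, 0.002, 1.54]
wrist_force: [-13.5, -8.5, 32.9]
grip_width: 0.0152
gripper_force: 102.6
[-1.5849248   2.83578312  0.05805674] [-13.51263019  -8.54187614  32.89978749]
clock: 17.85
ee_pos: [0.5526, 0.1307, 0.0788]
eef_rot: [-3.133, 0.001, 1.54]
wrist_force: [-20.4, -9.8, 46.2]
grip_width: 0.015
gripper_force: 104.8
[-1.77422886  4.55992112  0.03483759] [-20.40738097  -9.75367708  46.1626766 ]
```

```bash
python3 -m crank '[[[0,0,0],[0,0,-0.05],0],[[0,0,0],[0,0,-0.05],0],[[0,0,0],[0,0,0],0],[[0,0,0],[0,0,0],0],[[0,0,0],[0,0,0],0]]'
python3 - <<'E'
from h import *
t=snap('top','t5');d=snap('side','s5');w=snap('wrist','w5')
S=cv2.resize(d['frame'][110:230,235:325],(400,533),interpolation=cv2.INTER_CUBIC)
W=cv2.resize(w['frame'],(400,300));T=cv2.resize(t['frame'][100:200,135:268],(400,300),interpolation=cv2.INTER_CUBIC)
im=np.zeros((600,800,3),np.uint8);im[:533,:400]=S;im[:300,400:]=W;im[300:,400:]=T;cv2.imwrite('pics/c5.png',im)
o=robot.get_obs();print(o['wrist_force'],o['ee_pos'],o['clock'])
E
```

```text
clock: 18.27
ee_pos: [0.5526, 0.1306, 0.0789]
eef_rot: [-3.134, 0.001, 1.54]
wrist_force: [-17.2, -10.0, 39.0]
grip_width: 0.0152
gripper_force: 103.4
[-17.69933444  -9.6302587   38.01835341] [0.55258253 0.13063604 0.07886899] 18.4167
```

View pics/c5.png

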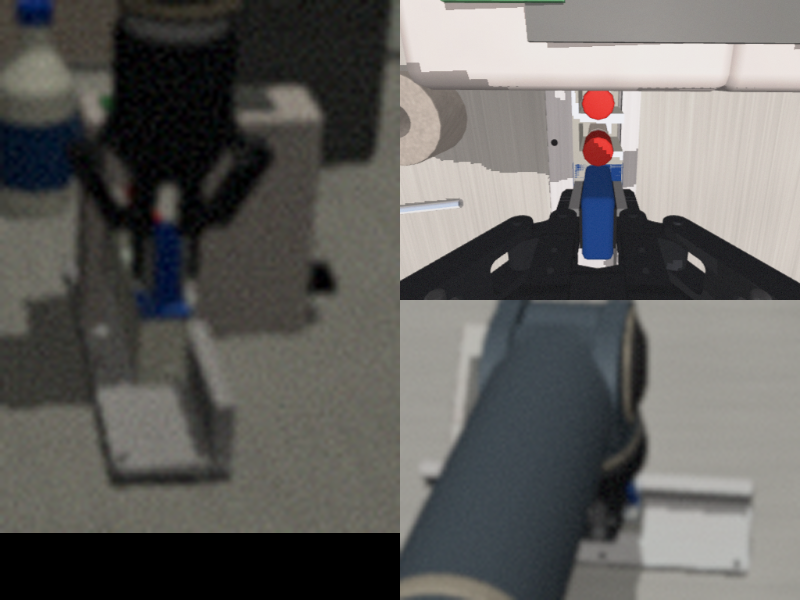

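The rack is upright under the arch and against the fence, with its nose at the stop. The handle is outside the arch at about (168,260) in the side crop, and the push is steady at about 18 N into the fence, 38 N down and 10 N on the stop. I'm handing in.

```bash
python3 -c "
from workcell import robot
print(robot.hand_in())"
```

```text
the job is handed in; nothing more can be done
None
```

The red-capped rack is checked in and the job is handed in at about 18.4 s: its nose is on the stop, and the arm still holds it with a diagonal push of about 38 N down and 18 N into the fence; the purple rack and other items were not touched.

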